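# Pry the retaining ring off a trolley wheel's axle

### The job

This trolley wheel has to come off its stub axle. Take the hooked pick out of its slot in the tool rack, find by feel where a grease groove of the washer lets it in behind the back of the wire retaining ring, and ease the ring off the axle, slowly and straight outwards, with the pick only and without bearing hard on anything. Draw it clear of the axle's end and leave it lying loose on the wheel, ready to be lifted away, lay the pick back in its own slot as it lay, and leave everything else where it is.

Things in the scene. Friction and masses are not known exactly. Their poses are not given: they have to be found in the camera images.
- axle: Steel stub axle, upright, held in a vice. Origin on its axis at the ring's seat (a shoulder of 27 mm diameter, 117.5 mm over the bench), z up. Above it: groove core 19 mm diameter, 3.3 mm high; then the axle's end, 24 mm diameter, its top 7.8 mm above the origin.
- vice: Grey machine vice, fixed, carrying the axle and the wheel. Origin under its middle, on the bench, below the axle. The wheel (grey hub, black tyre, 150 mm across, 45 mm thick) lies flat around the axle, its upper face 112.5 mm over the bench, and turns very stiffly.
- groove_centre (a point): On the axle's axis, on the bronze thrust washer (64 mm diameter) under the ring, its top 0.3 mm below the ring's seat. Eight radial grease grooves, 45 degrees apart, cross it, 7 mm wide, 3.2 mm deep, open outwards. They stand with the wheel at any angle, not given by any pose: look or feel for them. Only in a groove gets the point low enough to catch the ring; on the lands between it slips over.
- ring: Dark horseshoe ring of round spring wire 2.2 mm thick, 42 mm across, flat in the axle's groove with 1 mm play in height; 20 g. Origin at its centre, on its underside, z up; closed back towards its -x, mouth towards +x. Bow from radius 19 to 21 mm. Teeth reach in to the axle at 55 degrees either side of the back and, on the sprung legs that grip past the axle's middle, at 48 degrees either side of +x.
- ring_gap (a point): Middle of the gap behind the ring's back, 15.5 mm from the ring's centre along its -x, level with its top. Open from above, between the axle end's rim (radius 12 mm) and the bow (radius 19 mm), and round the axle to about 40 degrees either side before the teeth: at least one grease groove always crosses it within 23 degrees.
- ring_back (a point): Top of the ring's back, 20 mm from its centre. Pulled straight out from the axle at 10 to 15 mm/s it needs 10 to 20 N (30 N or more if jerked), also up to 25 degrees off its -x, along a grease groove; 9 to 10 mm out it lets go and jumps on some mm, farther if pulled fast. With its centre 16 mm or more from the axis it is free to lift.
- pick: Hooked pick: of the three tools with dark steel handles the one with its end bent down. Lies level in a rack slot. Origin in the middle of the handle's underside; x towards the hook, z up. Flat-sided handle 84 x 18 x 22 mm (x, y, z), then a 5 mm shank at z = 12 mm to x = 85 mm, then the hook of 4.8 mm wire down to its tip at x = 90 mm, z = -4 mm. Mass about 250 g.
- pick_tip (a point): The hook's conical point: 4.8 mm diameter from 2.2 mm above it. The hook leans 6 degrees, its tip pointing a little back towards the handle: 10 mm above the tip the wire is 1 mm farther from the handle.
- pick_grip (a point): Middle of the pick's handle, 11 mm above its underside: the place to grip it, across its 18 mm width.
- rack: Fixed wooden tool rack, 105 (x) by 235 mm (y), origin under its middle. Two cross walls, 12 mm thick, at x = -33 and +33 mm, 56 mm high, have slots 24 mm wide, 12 mm deep (floor 44 mm over the bench) at y = -75, 0, +75 mm. Each handle lies along x across both walls, its middle midway: 54 mm free there for the fingers.
- awl: Straight pointed awl with the same handle, in another slot. Leave alone. Origin in the middle of the underside of its handle.
- driver: Flat screwdriver with the same handle, in another slot. Leave alone. Origin in the middle of the underside of its handle.
- planter: Round green-glazed bowl planter, 132 mm across, 56 mm high. Leave alone. Origin under its middle.
- tin: Plain metal tin, 68 mm across, 55 mm high. Leave alone. Origin under its middle.
There are look-alikes about, which are no part of the job. What is shaped like the pick but purple is not meant.

How it is judged:
By the outcome, as a careful person would: the job done as asked, in the order asked, and still so for the second after the job is handed in, with the robot touching nothing.
It also fails if it takes over 64 s, if anything falls off the work surface, if the arm or the gripper's body presses on something with over 40 N, if the wrist force passes 120 N, or if a joint passes its speed limit or range.

### The arm

A 7-joint arm with a two-finger parallel gripper is mounted at the origin on the work surface. World frame = base frame: x ahead of the robot, y to its left, z up, the work surface at z = 0. Lengths are in mm, angles in rad, forces in N, time in s.
With the tool pointing down it reaches from about 400 to 875 mm from the base axis. Payload 4.4 kg.
Tool frame: the origin (TCP) lies at the very end of the fingers, on their centre line; the grasp point (between the pads) lies 19 mm behind it; y points along the fingers, x is the direction in which the jaws open and shut, and the axes are right-handed (so a half turn about y gives the same grasp; the last joint's range is limited). The gripper opens to 85 mm and grips with 20 to 120 N. Pads are 22 mm wide; open, the fingers measure 114 mm over their backs; the gripper's body (76 mm by 85 mm) begins 54 mm behind the grasp point. The pads swing forward as they close: fully open they stand 13 mm farther back than shut.
Start: joints at [-1.281, 0.628, 0.038, 1.517, -0.027, 0.996, -0.02], TCP at [226.398, 609.312, 231.313] pointing down, gripper open.
Joint ranges: [-3.06, 3.06], [-0.37, 2.12], [-1.25, 1.32], [0.18, 2.47], [-1.1, 4.24], [0.23, 1.98], [-2.94, 2.94]. Speed limits (rad/s): [2.57, 2.57, 3.14, 3.14, 3.14, 3.14, 3.14].

### API

Orientations are given as [roll, pitch, yaw] about the fixed x, y, z axes, in that order (R = Rz(yaw) Ry(pitch) Rx(roll)).
In Python, from cell import ctrl, get_image, nets gives the robot as it stands. The module is installed in compiled form; this text tells all that it offers.
- The arm moves only by the tool step_arm, never from a script. Its argument "moves" is text: rows parted by semicolons, each of 7 numbers parted by spaces: the shift along the tool's x, y, z normalised to -1 to 1, where 1 is 0.05 m, then the turn, a rotation vector about the tool's x, y, z normalised to -1 to 1, where 1 is 0.12 rad, then the opening, from 0 (shut) to 1 (fully open). A call has 1 to 20 rows; each row shifts and turns the commanded pose from where the row before left it, along the tool's axes as they then stand; what a row does not reach is not made up. A row lasts 1/10 s, in which the tool goes at most 50 mm and 8.59 degrees, less where a joint would pass 70% of its speed; a pose out of reach is approached as far as the arm can. A call with a number of a shift or a turn outside -1 to 1 is refused whole. A call with a gripper value outside its range is refused whole. The fingers move at their own pace and stop on an object; the grip force is fixed at half the most. Time passes only in rows, so rows that do not move let the fingers close. It gives the time, the measured TCP pose, the force and the opening at its end, in the units of the state.
- ctrl.read_state(): the state, without advancing time (a new reading comes with each control period).
- get_image(name): name is "scene" or "top" or "wrist"; returns a dict with "color" (420x560x3 uint8, blue, green, red), "vertical_fov" (degrees; the focal length in pixels is half the picture's height over the tangent of half this angle, whatever the lens; pixels are square), "cx", "cy" (the principal point, pixels), "k1" (the pictures are not rectified: a ray, as slopes to the right and down, at radius r is drawn at 1 + k1 r^2 times it, then the intrinsics apply), "R" (3x3) and "t" (3): a world point X has camera coordinates R X + t; the wrist camera has in their place "T_tool_cam" (4x4, takes a point from camera to tool coordinates, whose origin is the TCP and whose axes are the tool frame's). Camera axes: x right, y down, z forward; pixel columns grow to the right and rows downward; lengths in mm; the calibration is good to about 2 mm. A picture is of the moment at which its call begins: read the wrist's pose just before it. There is no depth.
- ctrl.finish_job(): hands the job in, once; it reports no verdict.
Trained networks look in a picture, given as the dict that the camera call returned (one of the last four; its "shot" number tells which), for a name from the list of things; names that differ only in an ending like _2 or _b are one class to them, and where a whole thing is asked for, a point or a joint stands for the part that bears it (a point fixed in the world has none). Each returns a list of dicts, best first, with "conf" (0 to 1); they miss things now and then, are a little off and sometimes report something else, mostly with a low value. They report only what shows in the picture. A call takes as long as a camera call. They do not tell look-alikes from the thing itself.
- nets.find_in(picture, target): "position" ([x, y, z] in mm, in world coordinates, good to about 4 mm: the middle of the surface that is visible of it).
- nets.cut_out(picture, target): "pixels" (420x560 bool, what is visible of it).
- nets.place_of(picture, target): "position" ([x, y, z] in mm, in world coordinates, good to about 4 mm: a listed point, or the origin of a listed thing).
The state is a dict: "clock": time; "qpos": joint angles; "qd": joint speeds; "tau": joint torques, N m; "eef_pos": TCP position; "tool_rot": TCP orientation; "force": force on the tool from outside, world axes, zero at the start; "torque": the same for the moment, N m; "width": finger opening in mm.
Only numpy, scipy, OpenCV 4.12 (cv2) and the standard library are available. Lean on these libraries where they do the work, as an engineer would, in place of code of your own. Each camera call takes 0.05 s, during which the arm holds its last target.

## Working session

There is one attempt and no reset: what is moved stays moved. The work goes in short steps, Python scripts to look and compute and a tool call to move; the robot and the scene stay as the last step left them, time stands still between calls to the robot, and variables do not carry over. Pictures are saved under pics/ and viewed, and the job is handed in when it is done.

Besides the shell and the picture viewer there is one more tool, called after "Call:" by a JSON object that holds its "method" and its "body". step_arm: Moves the arm, as the interface text tells. Scaled input: -1 to 1 covers 0.05 m each way for a shift and 0.12 rad each way for a turn. Its arguments: {"type":"object","properties":{"moves":{"type":"string"}},"required":["moves"]}

```bash
mkdir -p pics; ls
cat > h.py <<'E'
import numpy as np, cv2
from cell import ctrl, get_image, nets
from scipy.spatial.transform import Rotation as Rn
np.set_printoptions(precision=2,suppress=True)
E
python3 - <<'E'
from h import *
s=ctrl.read_state()
for k,v in s.items(): print(k,v)
for n in ["scene","top","wrist"]:
    p=get_image(n); cv2.imwrite(f"pics/{n}0.png",p["color"]); print({k:v for k,v in p.items() if k!="color"})
    for t in ["axle","ring","pick","rack","pick_grip","pick_tip","ring_back","awl","driver","planter","tin"]:
        try:
            r=nets.place_of(p,t); print(n,t,[(np.round(d["position"],1).tolist(),round(d["conf"],2)) for d in r][:4])
        except Exception as e: print(t,e)
print(ctrl.read_state()["clock"])
E
```

```text
pics
clock 0.0
qpos [-1.28  0.63  0.04  1.52 -0.03  1.   -0.02]
qd [ 0.  0. -0. -0. -0. -0. -0.]
tau [  0.   -56.34   1.23 -19.34   0.01   0.01   0.  ]
eef_pos [226.18 608.7  230.38]
tool_rot [-1.57  0.    1.22]
force [-0.36 -0.67  0.16]
torque [-0.02 -0.01 -0.02]
width 85.57131305748534
{'vertical_fov': 54.56828349708116, 'cx': 280.3651234192384, 'cy': 212.6125099621586, 'k1': -0.08717039448435446, 'R': array([[-0.73,  0.69,  0.  ],
       [ 0.51,  0.55, -0.66],
       [-0.45, -0.48, -0.75]]), 't': array([ 444.15, -234.02, 1329.1 ]), 'shot': 1}
scene axle [([575.7, 175.9, 118.0], 0.89), ([564.3, 185.1, 121.6], 0.43)]
scene ring [([573.0, 172.9, 120.0], 0.55)]
scene pick [([558.0, -457.1, 4.4], 0.73), ([381.0, -256.1, 1.2], 0.64), ([422.7, 414.7, 3.4], 0.62), ([534.0, -297.5, 37.7], 0.49)]
scene rack [([537.5, -218.2, -1.3], 0.87)]
scene pick_grip [([563.1, -456.4, 12.2], 0.67), ([377.3, -259.6, 13.1], 0.53)]
scene pick_tip [([623.8, -298.5, 42.8], 0.8), ([492.6, -398.8, 1.6], 0.47), ([362.2, -349.9, -1.4], 0.44), ([572.7, 174.0, 119.4], 0.35)]
scene ring_back [([558.1, 187.4, 118.5]
[... 975 characters left out ...]
-223.3, 43.9], 0.62)]
top driver [([534.3, -147.9, 44.6], 0.7)]
top planter [([430.3, 409.4, -1.7], 0.65)]
top tin [([793.7, -132.7, 1.3], 0.76), ([535.5, -295.5, 42.4], 0.63)]
{'vertical_fov': 71.16521400437055, 'cx': 278.0504674660622, 'cy': 208.5148394086467, 'k1': -0.050970933948252944, 'T_tool_cam': array([[   1.  ,    0.  ,    0.  ,    0.4 ],
       [  -0.  ,   -0.27,    0.96, -142.86],
       [   0.  ,   -0.96,   -0.27,   67.66],
       [   0.  ,    0.  ,    0.  ,    1.  ]]), 'shot': 3}
wrist axle []
wrist ring []
wrist pick []
wrist rack []
wrist pick_grip []
wrist pick_tip []
wrist ring_back []
wrist awl []
wrist driver []
wrist planter [([418.7, 412.8, 3.0], 0.78)]
wrist tin []
1.8
```

View pictures.

View pics/scene0.png

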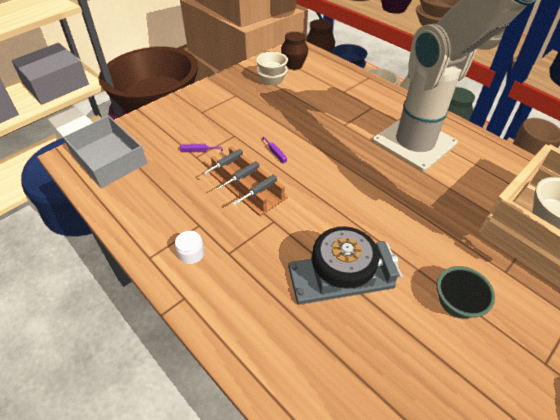

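View pics/top0.png

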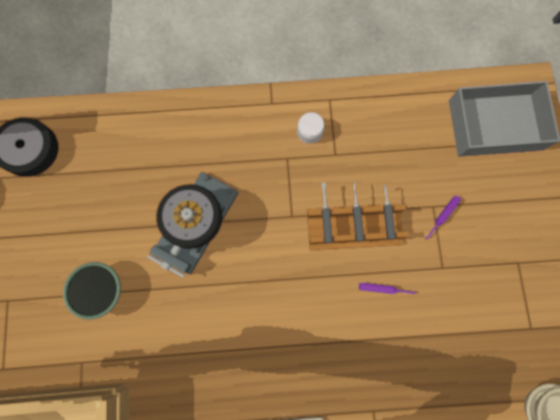

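Run:
```python
import cv2
a=cv2.imread('pics/top0.png');s=cv2.imread('pics/scene0.png')
# crops
print(a.shape)
cv2.imwrite('pics/c_top_ax.png',cv2.resize(a[160:280,110:270],None,fx=5,fy=5,interpolation=cv2.INTER_CUBIC))
```

```text
(420, 560, 3)
```

```bash
cat >> h.py <<'E'
def plan(target,rpy=None,vmax=0.95,grip=1.0,n=None,cur=None):
    """print rows to bring TCP to target, orientation rpy; rotate+shift in parallel"""
    s=ctrl.read_state() if cur is None else cur
    p=np.array(s["eef_pos"],float); R=Rn.from_euler('xyz',s["tool_rot"])
    Rt=R if rpy is None else Rn.from_euler('xyz',rpy)
    rv=(R.inv()*Rt).as_rotvec(); d=np.array(target)-p
    k=max(np.linalg.norm(d)/50/vmax,np.linalg.norm(rv)/0.12/0.99); k=max(int(np.ceil(k)),n or 1)
    rows=[]
    c=R
    for i in range(k):
        rows.append(np.r_[c.inv().apply(d/k)/50, rv/k/0.12, grip]); c=c*Rn.from_rotvec(rv/k)
    print(k,"rows"); f=lambda v:('%.3f'%v).rstrip('0').rstrip('.').replace('-0.000','0')
    out=[]
    for r in rows: out.append(" ".join('0' if abs(v)<5e-4 else f(v) for v in r))
    for i in range(0,k,20): print("; ".join(out[i:i+20]),"\n")
def cam(p,st=None):
    if "R" in p: return np.array(p["R"]),np.array(p["t"])
    R=Rn.from_euler('xyz',st["tool_rot"]).as_matrix(); T=np.eye(4);T[:3,:3]=R;T[:3,3]=st["eef_pos"]
    M=np.linalg.inv(T@np.array(p["T_tool_cam"])); return M[:3,:3],M[:3,3]
def K(p):
    H,W=p["color"].shape[:2]; f=H/2/np.tan(np.radians(p["vertical_fov"])/2)
    return f
def proj(p,X,st=None):
    R,t=cam(p,st); c=np.atleast_2d(X)@R.T+t; s=c[:,:2]/c[:,2:]; r2=(s**2).sum(1,keepdims=True)
    return s*(1+p["k1"]*r2)*K(p)+[p["cx"],p["cy"]]
def unproj(p,uv,z,st=None):
    R,t=cam(p,st); d=(np.atleast_2d(uv)-[p["cx"],p["cy"]])/K(p); s=d.copy()
    for _ in range(20): s=d/(1+p["k1"]*(s**2).sum(1,keepdims=True))
    ray=np.c_[s,np.ones(len(s))]@R; o=-R.T@t
    return o+ray*((z-o[2])/ray[:,2])[:,None]
E
python3 - <<'E'
from h import *
plan([575,174,210],[-np.pi/2,0,-np.pi/2])
E
```

```text
24 rows
-0.239 0.018 -0.399 0 0.967 0 1; -0.191 0.018 -0.424 0 0.967 0 1; -0.141 0.018 -0.443 0 0.967 0 1; -0.088 0.018 -0.456 0 0.967 0 1; -0.035 0.018 -0.463 0 0.967 0 1; 0.019 0.018 -0.464 0 0.967 0 1; 0.073 0.018 -0.459 0 0.967 0 1; 0.125 0.018 -0.448 0 0.967 0 1; 0.176 0.018 -0.43 0 0.967 0 1; 0.225 0.018 -0.407 0 0.967 0 1; 0.27 0.018 -0.378 0 0.967 0 1; 0.312 0.018 -0.344 0 0.967 0 1; 0.35 0.018 -0.306 0 0.967 0 1; 0.383 0.018 -0.263 0 0.967 0 1; 0.411 0.018 -0.217 0 0.967 0 1; 0.433 0.018 -0.168 0 0.967 0 1; 0.45 0.018 -0.116 0 0.967 0 1; 0.46 0.018 -0.064 0 0.967 0 1; 0.465 0.018 -0.01 0 0.967 0 1; 0.463 0.018 0.044 0 0.967 0 1 

0.454 0.018 0.097 0 0.967 0 1; 0.44 0.018 0.149 0 0.967 0 1; 0.42 0.018 0.199 0 0.967 0 1; 0.394 0.018 0.247 0 0.967 0 1
```

View pics/c_top_ax.png

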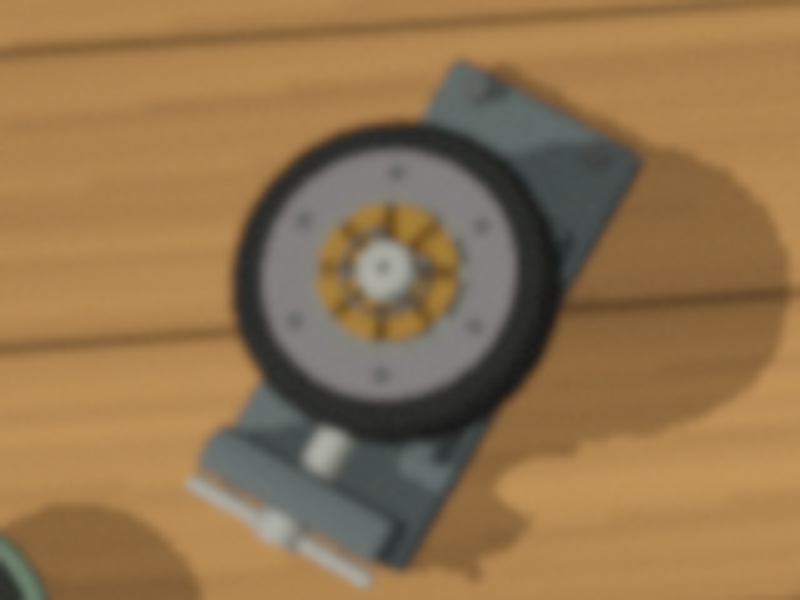

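Call:
{"method": "step_arm", "body": {"moves": "-0.24 0.02 -0.4 0 0.97 0 1; -0.19 0.02 -0.42 0 0.97 0 1; -0.14 0.02 -0.44 0 0.97 0 1; -0.09 0.02 -0.46 0 0.97 0 1; -0.04 0.02 -0.46 0 0.97 0 1; 0.02 0.02 -0.46 0 0.97 0 1; 0.07 0.02 -0.46 0 0.97 0 1; 0.13 0.02 -0.45 0 0.97 0 1; 0.18 0.02 -0.43 0 0.97 0 1; 0.23 0.02 -0.41 0 0.97 0 1; 0.27 0.02 -0.38 0 0.97 0 1; 0.31 0.02 -0.34 0 0.97 0 1; 0.35 0.02 -0.31 0 0.97 0 1; 0.38 0.02 -0.26 0 0.97 0 1; 0.41 0.02 -0.22 0 0.97 0 1; 0.43 0.02 -0.17 0 0.97 0 1; 0.45 0.02 -0.12 0 0.97 0 1; 0.46 0.02 -0.06 0 0.97 0 1; 0.47 0.02 -0.01 0 0.97 0 1; 0.46 0.02 0.04 0 0.97 0 1"}}

```text
clock: 3.8
eef_pos: [515.9, 244.9, 211.4]
tool_rot: [-1.57, 0.0, -1.117]
force: [0.0, 0.0, -0.7]
width: 85.5
```

Call:
{"method": "step_arm", "body": {"moves": "0.45 0.02 0.1 0 0.97 0 1; 0.44 0.02 0.15 0 0.97 0 1; 0.42 0.02 0.2 0 0.97 0 1; 0.39 0.02 0.25 0 0.96 0 1; 0 0 0 0 0 0 1; 0 0 0 0 0 0 1"}}

```text
clock: 4.4
eef_pos: [573.0, 172.9, 207.1]
tool_rot: [-1.571, 0.0, -1.577]
force: [-0.1, 0.4, 0.3]
width: 85.1
```

Run:
```python
from h import *
s=ctrl.read_state(); print(s["clock"],s["qpos"],s["eef_pos"],s["tool_rot"],s["force"])
p=get_image("wrist"); cv2.imwrite("pics/w1.png",p["color"])
np.save("w1.npy",dict(p=p,s=s),allow_pickle=True)
for t in ["axle","ring","ring_back","groove_centre"]:
    r=nets.place_of(p,t); print(t,[(np.round(d["position"],1).tolist(),round(d["conf"],2),proj(p,d["position"],s)) for d in r][:4])
```

```text
4.4 [-0.8   0.7   0.78  1.71 -0.58  0.98 -1.38] [573.03 172.89 207.12] [-1.57  0.   -1.58] [-0.13  0.38  0.34]
axle [([572.0, 171.9, 116.9], 0.59, array([[279.59, 214.19]]))]
ring []
ring_back [([558.6, 184.8, 120.1], 0.94, array([[264.15, 230.83]]))]
groove_centre [([574.9, 175.6, 115.4], 0.74, array([[275.11, 210.36]]))]
```

View pics/w1.png

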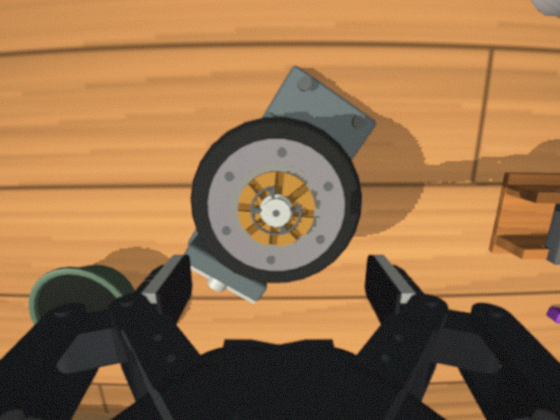

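Run:
```python
from h import *
d=np.load("w1.npy",allow_pickle=True).item(); im=d["p"]["color"]
c=im[160:265,215:335]; cv2.imwrite("pics/w1c.png",cv2.resize(c,None,fx=5.7,fy=5.7,interpolation=cv2.INTER_CUBIC))
s=cv2.imread("pics/scene0.png"); cv2.imwrite("pics/s0c.png",cv2.resize(s[220:310,280:410],None,fx=6,fy=6,interpolation=cv2.INTER_CUBIC))
```

```text
(no output)
```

View pics/w1c.png

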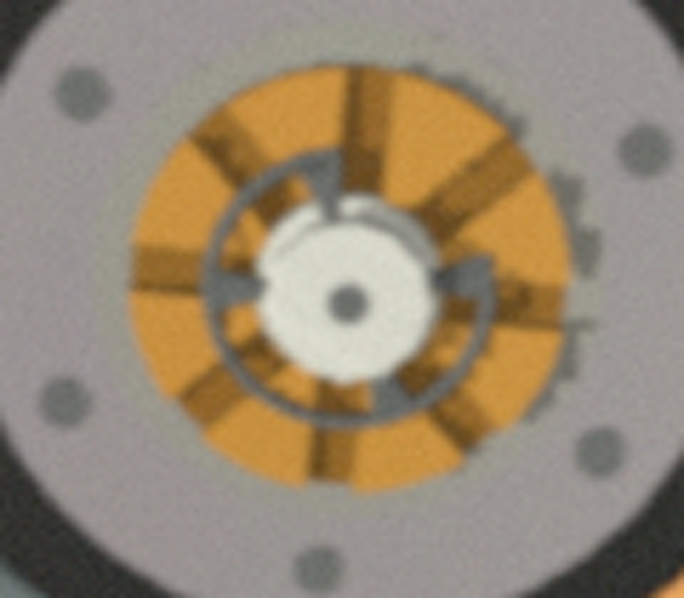

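View pics/s0c.png

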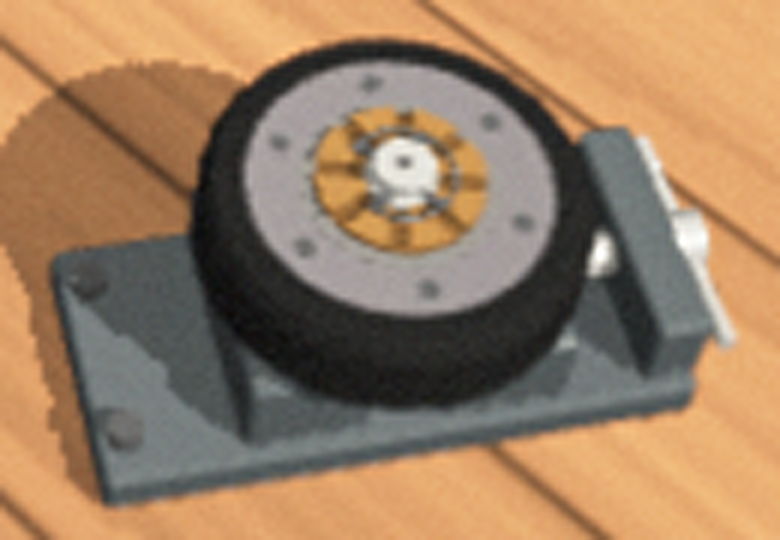

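Run:
```python
from h import *
d=np.load("w1.npy",allow_pickle=True).item(); p,s=d["p"],d["s"]
f=lambda a:np.array(a)/5.7+[215,160]
# washer mask
hsv=cv2.cvtColor(p["color"],cv2.COLOR_BGR2HSV)
m=cv2.inRange(hsv,(8,120,60),(30,255,255)); m[:165]=0;m[250:]=0;m[:,:228]=0;m[:,326:]=0
ys,xs=np.nonzero(m); hull=cv2.convexHull(np.c_[xs,ys].astype(np.int32)); e=cv2.fitEllipse(hull); print(e)
P=unproj(p,hull[:,0,:].astype(float),117.2,s)
A=np.c_[2*P[:,:2],np.ones(len(P))]; b=(P[:,:2]**2).sum(1); x=np.linalg.lstsq(A,b,rcond=None)[0]; print("washer c",x[:2],np.sqrt(x[2]+x[0]**2+x[1]**2))
c=x[:2]
top=unproj(p,f([[350,290]]),125.3,s); print("top disc c",top)
g=unproj(p,f([[368,75],[515,150],[560,305],[465,435],[330,475],[195,410],[140,270],[215,140]]),117.2,s)[:,:2]-c
a=np.degrees(np.arctan2(g[:,1],g[:,0])); print(a, np.mod(a,45),np.hypot(*g.T))
t=unproj(p,f([[325,180],[470,275],[225,288],[390,395]]),119.7,s)[:,:2]-c
print("teeth",np.degrees(np.arctan2(t[:,1],t[:,0])),np.hypot(*t.T))
r=unproj(p,f([[207,290],[243,370],[290,407],[340,420],[485,330],[440,395]]),118.6,s)[:,:2]-c; print(r,np.hypot(*r.T))
```

```text
((275.9734802246094, 208.47601318359375), (74.33184814453125, 76.87333679199219), 92.43975067138672)
washer c [575.9  174.87] 31.754884658506164
top disc c [[577.29 174.45 125.3 ]]
[  -5.82  -50.66  -96.24 -143.61  174.54  130.35   85.74   41.19] [39.18 39.34 38.76 36.39 39.54 40.35 40.74 41.19] [30.49 30.84 31.02 29.1  29.83 29.78 30.03 28.2 ]
teeth [  10.78  -83.76   89.43 -159.36] [16.18 17.64 17.52 17.29]
[[ -0.42  20.22]
 [-12.6   15.33]
 [-18.36   8.57]
 [-20.43   1.25]
 [ -6.67 -19.88]
 [-16.61 -13.44]] [20.22 19.84 20.26 20.47 20.97 21.37]
```

Call:
{"method": "step_arm", "body": {"moves": "0.94 0.05 -0.08 0 0 0 1; 0.94 0.11 -0.08 0 0 0 1; 0.94 0.11 -0.08 0 0 0 1; 0.94 0.11 -0.08 0 0 0 1; 0.94 0.11 -0.08 0 0 0 1; 0.94 0.11 -0.08 0 0 0 1; 0.94 0.11 -0.08 0 0 0 1; 0.94 0.11 -0.08 0 0 0 1; 0.94 0.11 -0.08 0 0 0 1; 0.94 0.11 -0.08 0 0 0 1; 0 0 0 0 0 0 1; 0 0 0 0 0 0 1"}}

```text
clock: 5.85
eef_pos: [529.4, -297.7, 155.2]
tool_rot: [-1.571, 0.0, -1.58]
force: [0.8, 1.6, -0.1]
width: 85.5
```

Run:
```python
from h import *
s=ctrl.read_state(); print(s["clock"],s["qpos"],s["eef_pos"],s["tool_rot"],s["force"])
p=get_image("wrist"); cv2.imwrite("pics/w2.png",p["color"])
np.save("w2.npy",dict(p=p,s=s),allow_pickle=True)
for t in ["pick","pick_grip","pick_tip","rack"]:
    r=nets.place_of(p,t); print(t,[(np.round(d["position"],1).tolist(),round(d["conf"],2),proj(p,d["position"],s)) for d in r][:4])
```

```text
5.85 [ 0.08  0.75  0.66  1.73 -0.58  0.87 -0.59] [ 529.4  -297.71  155.18] [-1.57  0.   -1.58] [ 0.84  1.58 -0.09]
pick [([380.4, -252.6, -0.1], 0.98, array([[241.4, 318.1]])), ([531.9, -292.9, 49.2], 0.76, array([[272.89, 205.26]])), ([561.4, -459.8, 1.1], 0.6, array([[436.48, 164.06]]))]
pick_grip [([528.6, -295.5, 56.8], 0.65, array([[275.82, 211.25]])), ([381.4, -260.0, 12.6], 0.62, array([[246.5 , 324.24]])), ([562.7, -460.9, 14.0], 0.6, array([[444.47, 164.38]]))]
pick_tip [([495.9, -398.6, -6.2], 0.96, array([[370.6 , 223.21]])), ([363.6, -346.1, -2.4], 0.95, array([[319.4 , 328.16]])), ([626.5, -303.0, 40.4], 0.71, array([[283.84,  91.84]]))]
rack [([535.9, -219.7, -0.7], 0.89, array([[203.45, 189.77]]))]
```

View pics/w2.png

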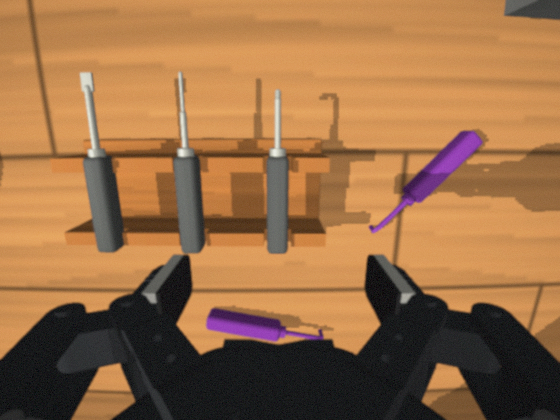

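Run:
```python
from h import *
d=np.load("w2.npy",allow_pickle=True).item(); p,s=d["p"],d["s"]
c=p["color"][75:265,225:360]; cv2.imwrite("pics/w2c.png",cv2.resize(c,None,fx=3.1*1.0,fy=3.1,interpolation=cv2.INTER_CUBIC))
```

```text
(no output)
```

View pics/w2c.png

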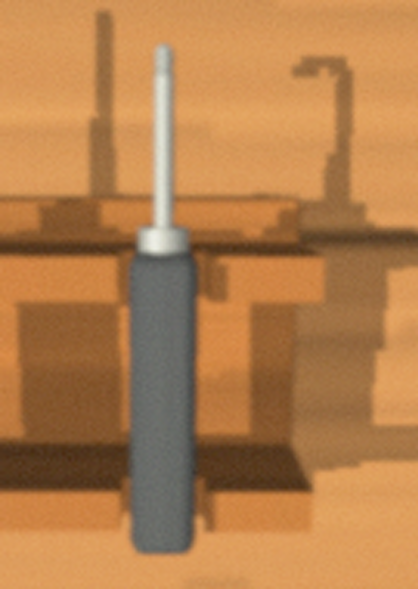

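Run:
```python
from h import *
d=np.load("w2.npy",allow_pickle=True).item(); p,s=d["p"],d["s"]
f=lambda a:np.array(a)/3.1+[225,75]
print(unproj(p,f([[163,255],[162,543]]),66,s))
print("shank end",unproj(p,f([[164,48]]),58,s))
# rack walls tops at 56: slot edges & wall edges
print(unproj(p,f([[120,253],[208,253],[120,490],[215,490],[323,253],[310,490]]),56,s))
# two-view check of height of handle middle using top cam: 
t=cv2.imread("pics/top0.png"); cv2.imwrite("pics/t0r.png",cv2.resize(t[175:260,295:415],None,fx=6,fy=6,interpolation=cv2.INTER_CUBIC))
```

```text
[[ 575.29 -297.44   66.  ]
 [ 496.61 -296.47   66.  ]]
shank end [[ 625.6 -298.1   58. ]]
[[ 574.92 -286.07   56.  ]
 [ 574.73 -309.27   56.  ]
 [ 508.55 -284.66   56.  ]
 [ 508.33 -311.53   56.  ]
 [ 574.53 -339.63   56.  ]
 [ 508.09 -338.45   56.  ]]
```

View pics/t0r.png

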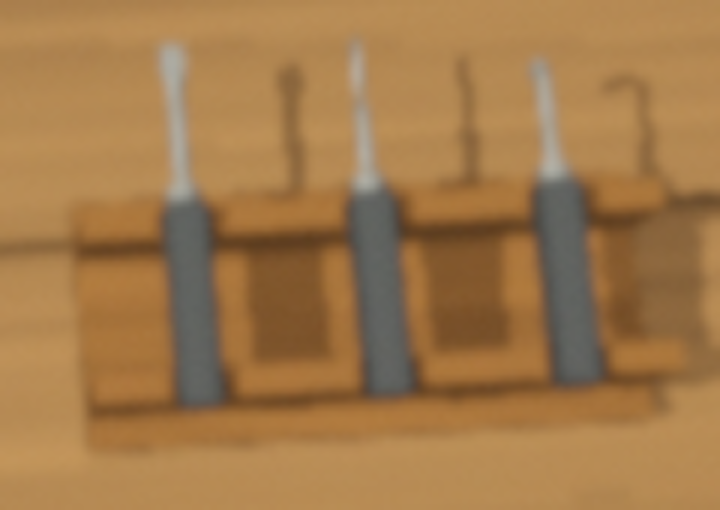

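Run:
```python
from h import *
t=get_image("top"); s=get_image("scene")
f=lambda a:np.array(a)/6+[295,175]
print(unproj(t,f([[553,166],[558,182],[582,383],[582,370]]),66)); print(unproj(t,f([[537,60]]),58))
f2=lambda a:np.array(a)/3.1+[225,75]
d=np.load("w2.npy",allow_pickle=True).item(); p,st=d["p"],d["s"]
print(unproj(p,f2([[163,230],[163,553]]),66,st))
# triangulate handle back end and hook end from both
def tri(ps):
    A=np.zeros((3,3));b=np.zeros(3)
    for q,uv,stt in ps:
        R,tt=cam(q,stt); o=-R.T@tt; x=unproj(q,uv,0,stt)[0]-o; x/=np.linalg.norm(x); M=np.eye(3)-np.outer(x,x); A+=M;b+=M@o
    return np.linalg.solve(A,b)
print("handle back",tri([(t,f([[582,378]]),None),(p,f2([[162,546]]),st)]))
print("handle front",tri([(t,f([[557,178]]),None),(p,f2([[163,255]]),st)]))
cv2.imwrite("pics/s1c.png",cv2.resize(s["color"][140:215,195:300],None,fx=7,fy=7,interpolation=cv2.INTER_CUBIC))
print(ctrl.read_state()["clock"])
```

```text
[[ 575.57 -294.55   66.  ]
 [ 568.92 -295.72   66.  ]
 [ 488.06 -294.98   66.  ]
 [ 493.16 -295.64   66.  ]]
[[ 621.48 -295.7    58.  ]]
[[ 581.52 -297.49   66.  ]
 [ 493.61 -296.72   66.  ]]
handle back [ 491.36 -297.01   56.98]
handle front [ 573.49 -298.06   54.11]
6.2
```

View pics/s1c.png

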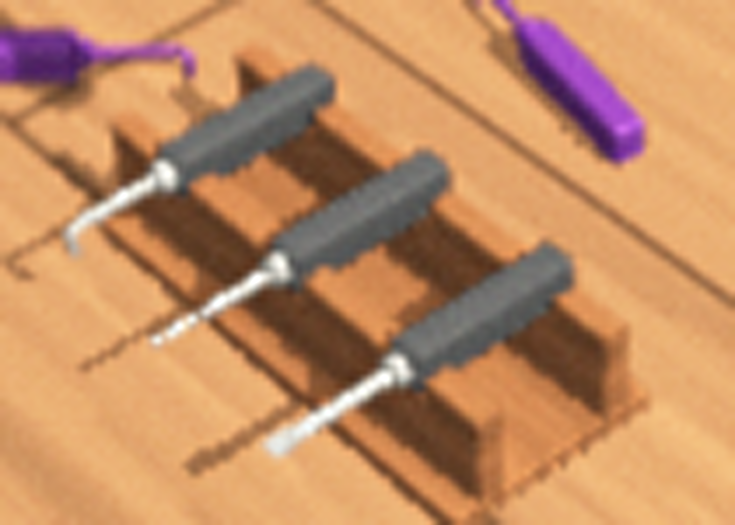

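Call:
{"method": "step_arm", "body": {"moves": "-0.01 0.4 0.03 0 0 0 0.6; 0 0.4 0.03 0 0 0 0.6; 0 0.4 0.03 0 0 0 0.6; 0 0.4 0 0 0 0 0.6; 0 0.4 0 0 0 0 0.6; 0 0.2 0 0 0 0 0.6; 0 0.12 0 0 0 0 0.6; 0 0.06 0 0 0 0 0.6; 0 0 0 0 0 0 0.6"}}

```text
clock: 7.1
eef_pos: [534.8, -296.4, 36.6]
tool_rot: [-1.57, -0.0, -1.577]
force: [0.3, 1.2, 0.3]
width: 51.3
```

Run:
```python
from h import *
s=ctrl.read_state(); print(s["clock"],s["qpos"],s["eef_pos"],s["tool_rot"],s["force"])
p=get_image("wrist"); cv2.imwrite("pics/w3.png",p["color"])
np.save("w3.npy",dict(p=p,s=s),allow_pickle=True)
```

```text
7.1 [ 0.15  0.9   0.53  1.78 -0.71  0.66 -0.49] [ 534.75 -296.44   36.6 ] [-1.57 -0.   -1.58] [0.28 1.16 0.3 ]
```

View pics/w3.png

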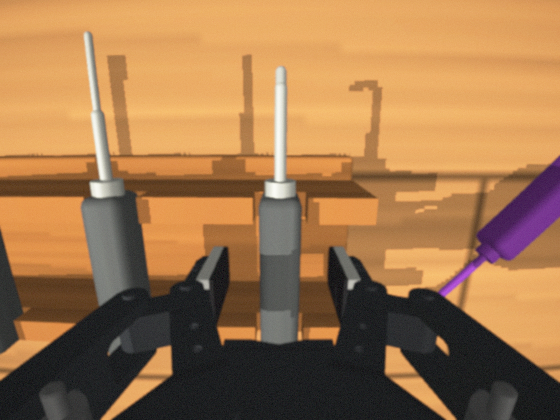

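Call:
{"method": "step_arm", "body": {"moves": "0 0 0 0 0 0 0.3; 0 0 0 0 0 0 0; 0 0 0 0 0 0 0; 0 0 0 0 0 0 0; 0 0 0 0 0 0 0"}}

```text
clock: 7.65
eef_pos: [534.9, -296.6, 37.0]
tool_rot: [-1.57, -0.0, -1.578]
force: [-0.3, -0.3, 5.2]
width: 17.3
```

Call:
{"method": "step_arm", "body": {"moves": "0 0 0 0 0 0 0; 0 -0.1 0 0 0 0 0; 0 -0.2 0 0 0 0 0; 0 -0.4 0 0 0 0 0; 0 -0.6 0 0 0 0 0; 0 -0.6 0 0 0 0 0; 0 -0.4 0 0 0 0 0; 0 0 0 0 0 0 0; 0 0 0 0 0 0 0"}}

```text
clock: 8.55
eef_pos: [534.3, -295.8, 151.0]
tool_rot: [-1.571, 0.001, -1.577]
force: [0.2, 1.4, -3.3]
width: 17.3
```

Run:
```python
from h import *
s=ctrl.read_state(); print(s["clock"],s["qpos"],s["eef_pos"],s["tool_rot"],s["force"],s["width"])
p=get_image("wrist"); cv2.imwrite("pics/w4.png",p["color"])
np.save("w4.npy",dict(p=p,s=s),allow_pickle=True)
for t in ["pick_tip","pick_grip"]:
    r=nets.place_of(p,t); print(t,[(np.round(d["position"],1).tolist(),round(d["conf"],2),proj(p,d["position"],s)) for d in r][:4])
```

```text
8.55 [ 0.07  0.76  0.66  1.72 -0.59  0.87 -0.59] [ 534.28 -295.79  150.98] [-1.57  0.   -1.58] [ 0.18  1.36 -3.34] 17.2513527081026
pick_tip [([497.6, -398.2, -2.8], 0.88, array([[373.85, 228.48]]))]
pick_grip [([561.5, -461.5, 11.8], 0.92, array([[447.31, 171.27]])), ([527.3, -297.0, 168.3], 0.84, array([[281.06, 289.94]])), ([382.1, -258.5, 14.8], 0.68, array([[246.14, 330.91]]))]
```

View pics/w4.png

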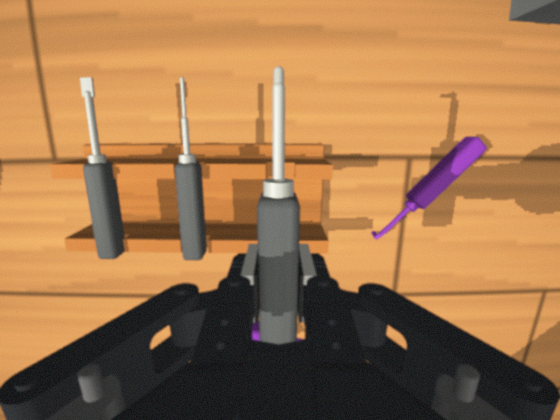

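Run:
```python
from h import *
d=np.load("w4.npy",allow_pickle=True).item(); p,s=d["p"],d["s"]
R=Rn.from_euler('xyz',s["tool_rot"])
for uv in [[278.5,68],[278.7,86],[278,180],[278,195]]:
    X=unproj(p,[uv],s["eef_pos"][2]+20,s)[0]; print(uv,R.inv().apply(X-s["eef_pos"]))
cv2.imwrite("pics/w4c.png",cv2.resize(p["color"][55:205,240:320],None,fx=4,fy=4,interpolation=cv2.INTER_CUBIC))
```

```text
[278.5, 68] [ -0.08 -20.03  91.12]
[278.7, 86] [  0.   -20.02  84.51]
[278, 180] [ -0.26 -20.01  47.14]
[278, 195] [ -0.25 -20.01  40.63]
```

View pics/w4c.png

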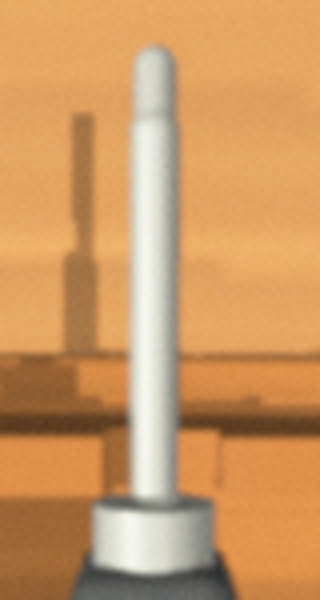

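Run:
```python
from h import *
plan([508.9,256.2,140],[-np.pi/2,0,np.radians(-140.5)],grip=0,n=14)
```

```text
14 rows
-0.788 0.015 -0.04 0.002 0.521 0 0; -0.784 0.015 -0.09 0.002 0.521 0 0; -0.777 0.015 -0.138 0.002 0.521 0 0; -0.767 0.015 -0.187 0.002 0.521 0 0; -0.753 0.015 -0.234 0.002 0.521 0 0; -0.737 0.015 -0.281 0.002 0.521 0 0; -0.718 0.015 -0.326 0.002 0.521 0 0; -0.697 0.015 -0.37 0.002 0.521 0 0; -0.672 0.015 -0.413 0.002 0.521 0 0; -0.645 0.015 -0.454 0.002 0.521 0 0; -0.615 0.014 -0.494 0.002 0.521 0 0; -0.583 0.014 -0.531 0.002 0.521 0 0; -0.549 0.014 -0.567 0.002 0.521 0 0; -0.513 0.014 -0.6 0.002 0.521 0 0
```

Call:
{"method": "step_arm", "body": {"moves": "-0.4 0 -0.02 0 0.26 0 0; -0.79 0.01 -0.07 0 0.52 0 0; -0.78 0.02 -0.11 0 0.52 0 0; -0.77 0.01 -0.16 0 0.52 0 0; -0.76 0.02 -0.21 0 0.52 0 0; -0.75 0.01 -0.26 0 0.52 0 0; -0.73 0.02 -0.3 0 0.52 0 0; -0.71 0.01 -0.35 0 0.52 0 0; -0.68 0.02 -0.39 0 0.52 0 0; -0.66 0.01 -0.43 0 0.52 0 0; -0.63 0.02 -0.47 0 0.52 0 0; -0.6 0.01 -0.51 0 0.52 0 0; -0.57 0.02 -0.55 0 0.52 0 0; -0.53 0.01 -0.58 0 0.52 0 0; -0.26 0.01 -0.3 0 0.26 0 0; 0 0 0 0 0 0 0; 0 0 0 0 0 0 0"}}

```text
clock: 10.4
eef_pos: [510.5, 255.4, 140.2]
tool_rot: [-1.57, -0.002, -2.45]
force: [-0.2, -1.3, -2.7]
width: 17.3
```

Run:
```python
from h import *
s=ctrl.read_state(); print(s["clock"],s["qpos"],s["eef_pos"],s["tool_rot"],s["force"],s["width"])
p=get_image("wrist"); cv2.imwrite("pics/w5.png",p["color"])
np.save("w5.npy",dict(p=p,s=s),allow_pickle=True)
cv2.imwrite("pics/w5c.png",cv2.resize(p["color"][20:190,190:390],None,fx=4,fy=3.5,interpolation=cv2.INTER_CUBIC))
```

```text
10.4 [-1.07  0.85  0.97  1.84 -0.87  0.95 -2.14] [510.46 255.39 140.25] [-1.57 -0.   -2.45] [-0.19 -1.27 -2.7 ] 17.30686690716442
```

View pics/w5.png

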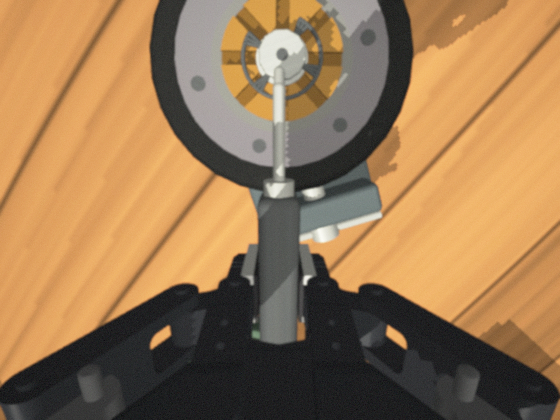

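View pics/w5c.png

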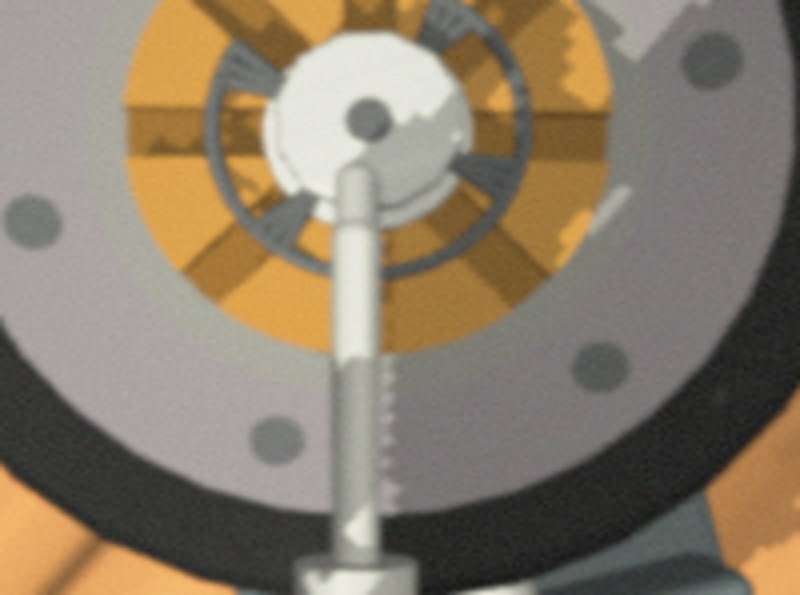

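Run:
```python
from h import *
d=np.load("w5.npy",allow_pickle=True).item(); p,s=d["p"],d["s"]
R=Rn.from_euler('xyz',s["tool_rot"]); f=lambda a:np.array(a,float)/[4,3.5]+[190,20]
def tl(uv,z): 
    return R.inv().apply(unproj(p,uv,z,s)-s["eef_pos"])[:,[0,2]]
print("hole",unproj(p,f([[368,120]]),125.3,s), tl(f([[368,120]]),125.3))
def circ(P):
    A=np.c_[2*P,np.ones(len(P))]; x=np.linalg.lstsq(A,(P**2).sum(1),rcond=None)[0]; return x[:2],np.sqrt(x[2]+x[:2]@x[:2])
W=tl(f([[125,107],[127,155],[185,272],[218,300],[330,350],[390,350],[513,305],[552,270],[608,160],[610,112]]),117.2); print("washer",circ(W))
T=tl(f([[370,30],[280,125],[290,170],[472,130],[310,195],[400,205],[460,165]]),125.3); print("top",circ(T))
Rg=tl(f([[213,140],[228,190],[255,235],[300,266],[400,270],[460,240],[495,205],[525,140],[520,100]]),119.7); print("ring",circ(Rg))
c=circ(W)[0]
g=tl(f([[127,131],[201,286],[532,288],[609,137]]),117.2)-c; a=np.degrees(np.arctan2(g[:,1],g[:,0])); print("groove ang tool",a,np.mod(a,45))
t=tl(f([[235,75],[445,30],[290,225],[490,180]]),119)-c; print("teeth",np.degrees(np.arctan2(t[:,1],t[:,0])))
print("hook end",tl(f([[356,160]]),s["eef_pos"][2]+20))
```

```text
hole [[575.48 175.05 125.3 ]] [[  1.16 103.35]]
washer (array([  1.25, 103.57]), np.float64(31.59546800595867))
top (array([  1.89, 102.99]), np.float64(11.99572225813524))
ring (array([  0.98, 102.94]), np.float64(19.93120911067775))
groove ang tool [ 179.69 -135.47  -45.14   -1.05] [44.69 44.53 44.86 43.95]
teeth [ 156.72   54.08 -127.23  -23.95]
hook end [[-0.38 91.5 ]]
```

Call:
{"method": "step_arm", "body": {"moves": "0.01 0.06 -0.02 0 0 0 0; 0.01 0.06 -0.02 0 0 0 0; 0.01 0.06 -0.02 0 0 0 0; 0 0.04 0 0 0 0 0; 0 0.02 0 0 0 0 0; 0 0 0 0 0 0 0; 0 0 0 0 0 0 0"}}

```text
clock: 11.15
eef_pos: [508.2, 257.0, 129.4]
tool_rot: [-1.571, 0.0, -2.451]
force: [-0.6, -0.3, -3.6]
width: 17.1
```

Run:
```python
from h import *
s=ctrl.read_state(); print(s["clock"],s["qpos"],s["eef_pos"],s["tool_rot"],s["force"],s["width"])
p=get_image("wrist"); cv2.imwrite("pics/w6.png",p["color"])
np.save("w6.npy",dict(p=p,s=s),allow_pickle=True)
cv2.imwrite("pics/w6c.png",cv2.resize(p["color"][10:150,210:370],None,fx=5,fy=4.2,interpolation=cv2.INTER_CUBIC))
```

```text
11.15 [-1.07  0.86  0.96  1.86 -0.89  0.92 -2.13] [508.19 256.98 129.38] [-1.57  0.   -2.45] [-0.57 -0.26 -3.6 ] 17.127351334870855
```

View pics/w6c.png

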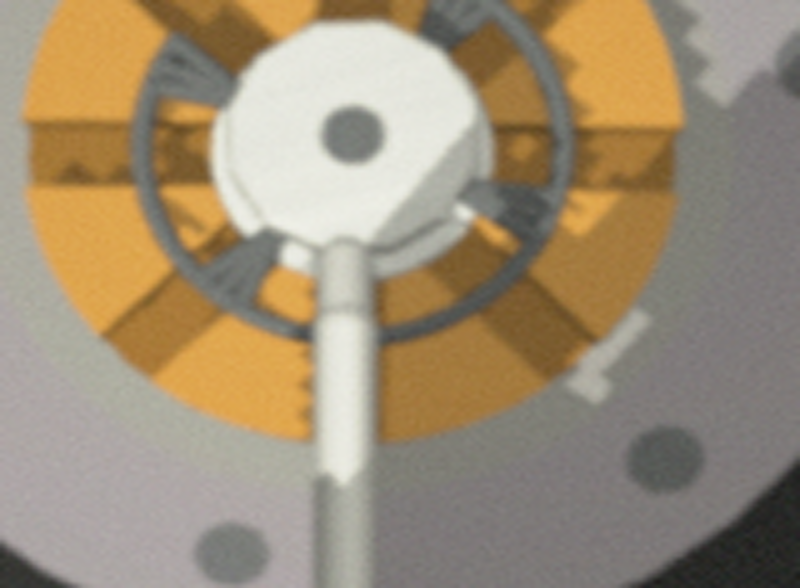

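Run:
```python
from h import *
d=np.load("w6.npy",allow_pickle=True).item(); p,s=d["p"],d["s"]
R=Rn.from_euler('xyz',s["tool_rot"]); f=lambda a:np.array(a,float)/[5,4.2]+[210,10]
def tl(uv,z): 
    return R.inv().apply(unproj(p,uv,z,s)-s["eef_pos"])[:,[0,2]]
def circ(P):
    A=np.c_[2*P,np.ones(len(P))]; x=np.linalg.lstsq(A,(P**2).sum(1),rcond=None)[0]; return x[:2],np.sqrt(x[2]+x[:2]@x[:2])
W=tl(f([[27,122],[32,185],[105,337],[152,373],[308,440],[378,440],[560,382],[598,345],[677,190],[682,130]]),117.2); print("washer",circ(W))
T=tl(f([[320,24],[400,22],[228,150],[300,232],[480,125],[445,55],[240,95]]),125.3); print("top",circ(T))
print("hole",tl(f([[353,134]]),125.3))
g=tl(f([[29,153],[128,355],[579,364],[680,160]]),117.2)-circ(W)[0]; a=np.degrees(np.arctan2(g[:,1],g[:,0])); print(np.mod(a,45))
print("hook end",tl(f([[346,238],[346,310]]),s["eef_pos"][2]+22.5),tl(f([[345,480]]),s["eef_pos"][2]+22.5))
```

```text
washer (array([  0.72, 105.78]), np.float64(31.613605837137136))
top (array([  0.56, 106.3 ]), np.float64(11.37925989381298))
hole [[  0.38 106.19]]
[43.83 43.6  44.71 44.89]
hook end [[-0.31 90.69]
 [-0.3  84.53]] [[-0.36 69.44]]
```

Call:
{"method": "step_arm", "body": {"moves": "0.012 0.03 0 0 0 0 0; 0 0.03 0 0 0 0 0; 0 0.03 0 0 0 0 0; 0 0.03 0 0 0 0 0; 0 0.03 0 0 0 0 0; 0 0.02 0 0 0 0 0; 0 0 0 0 0 0 0"}}

```text
clock: 11.9
eef_pos: [507.5, 256.6, 120.6]
tool_rot: [-1.571, -0.0, -2.451]
force: [-0.2, 0.6, -3.2]
width: 16.9
```

Call:
{"method": "step_arm", "body": {"moves": "0 0.02 0 0 0 0 0; 0 0.02 0 0 0 0 0; 0 0.02 0 0 0 0 0; 0 0.02 0 0 0 0 0; 0 0 0 0 0 0 0"}}

```text
clock: 12.4
eef_pos: [507.5, 256.6, 116.6]
tool_rot: [-1.571, -0.0, -2.451]
force: [-0.4, 0.0, -3.0]
width: 17.0
```

Call:
{"method": "step_arm", "body": {"moves": "0 0.02 0 0 0 0 0; 0 0.02 0 0 0 0 0; 0 0 0 0 0 0 0"}}

```text
clock: 12.7
eef_pos: [507.5, 256.6, 114.7]
tool_rot: [-1.571, -0.0, -2.451]
force: [-0.2, 0.2, -3.2]
width: 17.2
```

Call:
{"method": "step_arm", "body": {"moves": "0 0.02 0 0 0 0 0; 0 0 0 0 0 0 0"}}

```text
clock: 12.9
eef_pos: [507.7, 256.6, 113.8]
tool_rot: [-1.571, 0.0, -2.451]
force: [0.8, -0.3, -3.9]
width: 17.0
```

Call:
{"method": "step_arm", "body": {"moves": "0 0.02 0 0 0 0 0; 0 0 0 0 0 0 0"}}

```text
clock: 13.1
eef_pos: [507.7, 256.5, 112.7]
tool_rot: [-1.57, -0.0, -2.451]
force: [0.5, -0.7, -3.6]
width: 17.5
```

Call:
{"method": "step_arm", "body": {"moves": "0 0.02 0 0 0 0 0; 0 0 0 0 0 0 0"}}

```text
clock: 13.3
eef_pos: [507.6, 256.5, 111.7]
tool_rot: [-1.571, -0.0, -2.451]
force: [0.8, -0.4, -4.3]
width: 17.3
```

Run:
```python
from h import *
s=ctrl.read_state(); print(s["clock"],s["qpos"],s["eef_pos"],s["tool_rot"],s["force"],s["width"])
p=get_image("wrist"); cv2.imwrite("pics/w7.png",p["color"])
np.save("w7.npy",dict(p=p,s=s),allow_pickle=True)
cv2.imwrite("pics/w7c.png",cv2.resize(p["color"][0:140,210:370],None,fx=5,fy=4.2,interpolation=cv2.INTER_CUBIC))
```

```text
13.3 [-1.05  0.88  0.93  1.87 -0.92  0.89 -2.1 ] [507.6  256.54 111.69] [-1.57 -0.   -2.45] [ 0.82 -0.38 -4.27] 17.33169039776172
```

View pics/w7c.png

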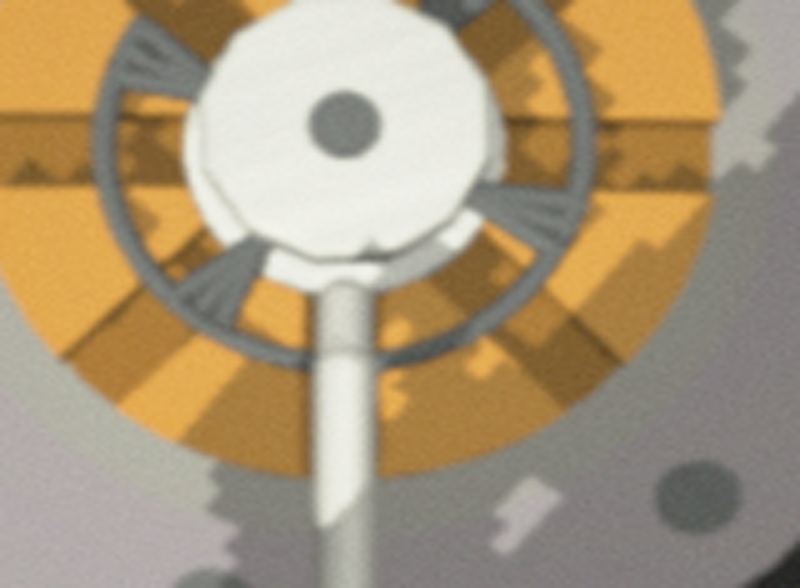

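Call:
{"method": "step_arm", "body": {"moves": "0 0 -0.02 0 0 0 0; 0 0 -0.024 0 0 0 0; 0 0 -0.024 0 0 0 0"}}

```text
clock: 13.65
eef_pos: [506.5, 257.9, 112.1]
tool_rot: [-1.568, 0.001, -2.452]
force: [3.8, -4.4, -3.8]
width: 17.3
```

Call:
{"method": "step_arm", "body": {"moves": "0 0.002 -0.024 0 0 0 0; 0 0.002 -0.024 0 0 0 0; 0 0 -0.024 0 0 0 0; 0 0 -0.024 0 0 0 0"}}

```text
clock: 14.05
eef_pos: [505.1, 259.7, 112.3]
tool_rot: [-1.563, 0.002, -2.454]
force: [6.0, -7.6, -3.9]
width: 17.3
```

Call:
{"method": "step_arm", "body": {"moves": "0 0.01 -0.024 -0.03 0 0 0; 0 0.01 -0.024 -0.03 0 0 0; 0 0.005 -0.024 -0.02 0 0 0"}}

```text
clock: 14.35
eef_pos: [502.9, 262.4, 111.3]
tool_rot: [-1.573, 0.002, -2.454]
force: [3.4, -6.8, -1.0]
width: 17.1
```

Run:
```python
from h import *
s=ctrl.read_state(); print(s["clock"],s["eef_pos"],s["tool_rot"],s["force"],s["torque"],s["width"])
p=get_image("wrist")
cv2.imwrite("pics/w8c.png",cv2.resize(p["color"][0:140,210:370],None,fx=5,fy=4.2,interpolation=cv2.INTER_CUBIC))
```

```text
14.35 [502.92 262.39 111.27] [-1.57  0.   -2.45] [ 3.38 -6.81 -1.  ] [-1.64 -1.03 -0.09] 17.10551271066347
```

View pics/w8c.png

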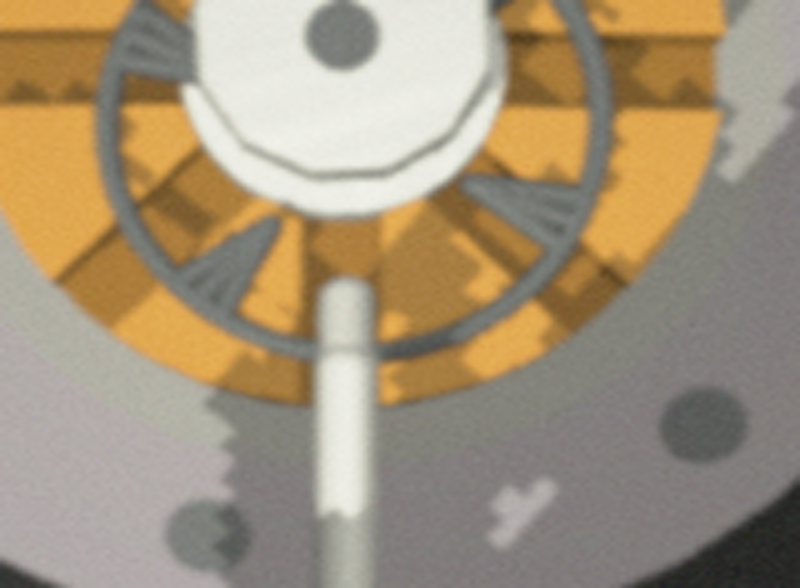

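Call:
{"method": "step_arm", "body": {"moves": "0 -0.004 -0.022 0 0 0 0; 0 0 -0.022 0 0 0 0; 0 0 -0.022 0 0 0 0"}}

```text
clock: 14.7
eef_pos: [497.1, 269.4, 110.3]
tool_rot: [-1.582, -0.0, -2.45]
force: [0.2, -0.1, -3.0]
width: 17.2
```

Call:
{"method": "step_arm", "body": {"moves": "0 -0.02 0 0.08 0 0 0; 0 0 0 0 0 0 0"}}

```text
clock: 14.9
eef_pos: [497.3, 269.1, 111.4]
tool_rot: [-1.571, -0.0, -2.45]
force: [0.2, 0.6, -3.3]
width: 17.2
```

Run:
```python
from h import *
s=ctrl.read_state(); print(s["clock"],s["eef_pos"],s["tool_rot"],s["force"],s["torque"],s["width"])
p=get_image("wrist");np.save("w9.npy",dict(p=p,s=s),allow_pickle=True)
cv2.imwrite("pics/w9c.png",cv2.resize(p["color"][0:140,210:370],None,fx=5,fy=4.2,interpolation=cv2.INTER_CUBIC))
```

```text
14.9 [497.27 269.11 111.39] [-1.57 -0.   -2.45] [ 0.16  0.64 -3.34] [ 0.    0.04 -0.06] 17.19264135116373
```

View pics/w9c.png

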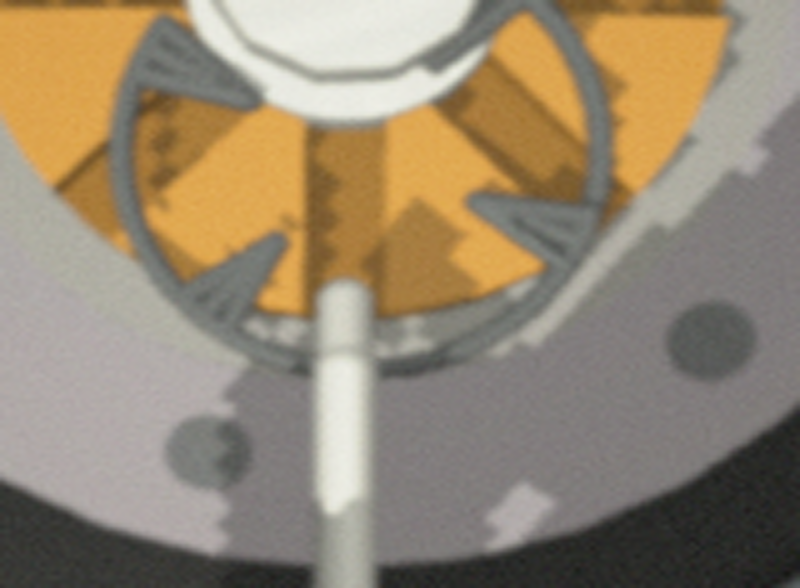

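Call:
{"method": "step_arm", "body": {"moves": "0 0.008 -0.024 0 0 0 0; 0 0.004 -0.024 0 0 0 0; 0 0 -0.024 0 0 0 0; 0 0 -0.024 0 0 0 0; 0 0 -0.024 0 0 0 0; 0 0 -0.024 0 0 0 0; 0 0 -0.024 0 0 0 0; 0 0 -0.024 0 0 0 0; 0 0 -0.024 0 0 0 0; 0 0 0 0 0 0 0"}}

```text
clock: 15.95
eef_pos: [490.9, 276.8, 110.9]
tool_rot: [-1.571, -0.0, -2.451]
force: [-0.0, -0.7, -2.8]
width: 16.8
```

Run:
```python
from h import *
s=ctrl.read_state(); print(s["clock"],s["eef_pos"],s["tool_rot"],s["force"],s["torque"],s["width"])
p=get_image("wrist");np.save("w10.npy",dict(p=p,s=s),allow_pickle=True)
cv2.imwrite("pics/w10c.png",cv2.resize(p["color"][0:140,210:370],None,fx=5,fy=4.2,interpolation=cv2.INTER_CUBIC))
```

```text
15.95 [490.91 276.84 110.94] [-1.57 -0.   -2.45] [-0.05 -0.71 -2.8 ] [-0.01  0.01 -0.04] 16.82655421236744
```

View pics/w10c.png

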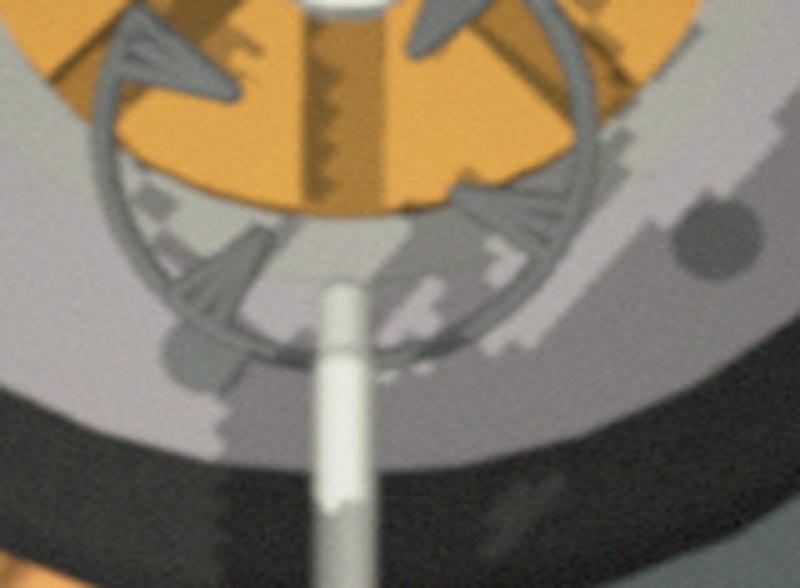

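Call:
{"method": "step_arm", "body": {"moves": "0 0 0.02 0 0 0 0; 0 0 0.02 0 0 0 0; 0 -0.02 0 0 0 0 0; 0 -0.04 0 0 0 0 0; 0 -0.06 0 0 0 0 0; 0 -0.1 0 0 0 0 0; 0 -0.1 0 0 0 0 0; 0 -0.2 0 0 0 0 0; 0 -0.2 0 0 0 0 0; 0 0 0 0 0 0 0; 0 0 0 0 0 0 0"}}

```text
clock: 17.1
eef_pos: [492.5, 275.3, 147.4]
tool_rot: [-1.571, 0.001, -2.451]
force: [-0.3, 0.9, -3.2]
width: 17.1
```

Run:
```python
from h import *
s=ctrl.read_state(); print(s["clock"],s["eef_pos"],s["tool_rot"],s["force"],s["torque"],s["width"])
p=get_image("wrist");np.save("w11.npy",dict(p=p,s=s),allow_pickle=True); cv2.imwrite("pics/w11.png",p["color"])
R=Rn.from_euler('xyz',[-np.pi/2,0,-1.5775])
plan([534.6,-296.5,150],[-np.pi/2,0,-1.5775],grip=0,n=14)
```

```text
17.1 [492.47 275.3  147.42] [-1.57  0.   -2.45] [-0.31  0.94 -3.22] [0.01 0.03 0.03] 17.055434570662023
14 rows
0.474 -0.005 0.668 0 -0.52 0 0; 0.514 -0.004 0.637 0 -0.52 0 0; 0.553 -0.004 0.604 0 -0.52 0 0; 0.59 -0.004 0.568 0 -0.52 0 0; 0.624 -0.004 0.53 0 -0.52 0 0; 0.656 -0.004 0.491 0 -0.52 0 0; 0.685 -0.004 0.449 0 -0.52 0 0; 0.712 -0.004 0.405 0 -0.52 0 0; 0.736 -0.004 0.36 0 -0.52 0 0; 0.757 -0.004 0.313 0 -0.52 0 0; 0.775 -0.004 0.266 0 -0.52 0 0; 0.79 -0.004 0.217 0 -0.52 0 0; 0.802 -0.004 0.167 0 -0.52 0 0; 0.811 -0.004 0.117 0 -0.52 0 0
```

View pics/w11.png

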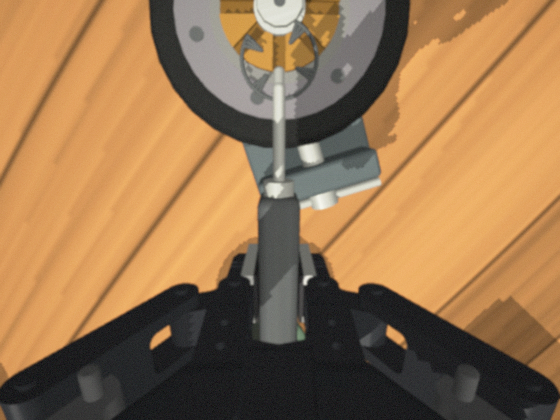

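Call:
{"method": "step_arm", "body": {"moves": "0.23 0 0.34 0 -0.26 0 0; 0.49 0 0.65 0 -0.52 0 0; 0.53 0 0.62 0 -0.52 0 0; 0.57 0 0.59 0 -0.52 0 0; 0.61 0 0.55 0 -0.52 0 0; 0.64 0 0.51 0 -0.52 0 0; 0.67 0 0.47 0 -0.52 0 0; 0.7 0 0.43 0 -0.52 0 0; 0.72 -0.01 0.38 0 -0.52 0 0; 0.75 -0.01 0.34 0 -0.52 0 0; 0.77 -0.01 0.29 0 -0.52 0 0; 0.78 -0.01 0.24 0 -0.52 0 0; 0.8 -0.01 0.19 0 -0.52 0 0; 0.81 -0.01 0.14 0 -0.52 0 0; 0.41 0 0.05 0 -0.26 0 0; 0 0 0 0 0 0 0; 0 0 0 0 0 0 0"}}

```text
clock: 18.85
eef_pos: [534.8, -297.0, 149.3]
tool_rot: [-1.572, 0.001, -1.579]
force: [0.6, 0.4, -2.7]
width: 17.2
```

Run:
```python
from h import *
s=ctrl.read_state(); print(s["clock"],s["qpos"],s["eef_pos"],s["tool_rot"],s["force"],s["width"])
p=get_image("wrist");np.save("w12.npy",dict(p=p,s=s),allow_pickle=True); cv2.imwrite("pics/w12.png",p["color"])
plan([534.7,-296.5,80],[-np.pi/2,0,-1.5775],grip=0,n=3)
```

```text
18.85 [ 0.08  0.76  0.66  1.72 -0.59  0.87 -0.59] [ 534.79 -296.96  149.27] [-1.57  0.   -1.58] [ 0.58  0.4  -2.7 ] 17.247344202033794
3 rows
0.006 0.461 -0.002 0.004 0 -0.005 0; 0.006 0.461 -0.003 0.004 0 -0.005 0; 0.005 0.461 -0.003 0.004 0 -0.005 0
```

View pics/w12.png

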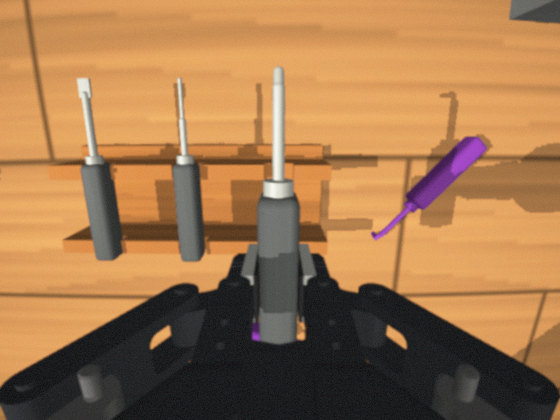

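Call:
{"method": "step_arm", "body": {"moves": "-0.01 0.3 0 0 0 0 0; 0 0.5 0 0 0 0 0; 0 0.5 0 0 0 0 0; 0 0.4 0 0 0 0 0; 0 0.1 0 0 0 0 0; 0 0 0 0 0 0 0; 0 0 0 0 0 0 0"}}

```text
clock: 19.6
eef_pos: [536.0, -296.5, 60.5]
tool_rot: [-1.57, -0.001, -1.577]
force: [-0.0, -0.6, -2.2]
width: 17.2
```

Call:
{"method": "step_arm", "body": {"moves": "0 0.1 -0.02 0 0 0 0; 0 0.1 0 0 0 0 0; 0 0.1 0 0 0 0 0; 0 0.08 0 0 0 0 0; 0 0.04 0 0 0 0 0; 0 0.02 0 0 0 0 0; 0 0 0 0 0 0 0"}}

```text
clock: 20.3
eef_pos: [534.5, -296.5, 37.8]
tool_rot: [-1.571, 0.0, -1.577]
force: [0.9, -0.6, -2.6]
width: 17.2
```

Call:
{"method": "step_arm", "body": {"moves": "0 0.01 0 0 0 0 0; 0 0.008 0 0 0 0 0; 0 0 0 0 0 0 0"}}

```text
clock: 20.6
eef_pos: [534.5, -296.5, 37.1]
tool_rot: [-1.571, -0.0, -1.577]
force: [-1.0, 0.3, -2.0]
width: 17.2
```

Call:
{"method": "step_arm", "body": {"moves": "0 0.008 0 0 0 0 0; 0 0 0 0 0 0 0"}}

```text
clock: 20.8
eef_pos: [534.6, -296.5, 37.0]
tool_rot: [-1.57, 0.0, -1.577]
force: [-0.7, 0.5, 0.8]
width: 16.9
```

Call:
{"method": "step_arm", "body": {"moves": "0 0 0 0 0 0 0.25; 0 0 0 0 0 0 0.4; 0 0 0 0 0 0 0.6; 0 0 0 0 0 0 0.6; 0 0 0 0 0 0 0.6; 0 0 0 0 0 0 0.6; 0 -0.2 0 0 0 0 0.6; 0 -0.4 0 0 0 0 0.6; 0 -0.6 0 0 0 0 0.6; 0 -0.6 0 0 0 0 0.6; 0 -0.5 0 0 0 0 0.6; 0 0 0 0 0 0 0.6; 0 0 0 0 0 0 0.6"}}

```text
clock: 22.1
eef_pos: [534.8, -296.4, 152.5]
tool_rot: [-1.569, -0.0, -1.577]
force: [-0.2, 0.7, -0.7]
width: 51.3
```

Run:
```python
from h import *
s=ctrl.read_state(); print(s["clock"],s["eef_pos"],s["tool_rot"],s["force"],s["width"])
p=get_image("wrist");np.save("w13.npy",dict(p=p,s=s),allow_pickle=True); cv2.imwrite("pics/w13.png",p["color"])
q=get_image("top"); cv2.imwrite("pics/top13.png",q["color"])
a=cv2.imread("pics/top0.png")
z=lambda im:np.vstack([cv2.resize(im[175:260,295:415],None,fx=3.3,fy=3.3),cv2.resize(im[165:265,130:250],None,fx=3.3,fy=3)])
cv2.imwrite("pics/cmp13.png",np.hstack([z(a),z(q["color"])]))
r=nets.place_of(q,"ring"); print(r[:2])
```

```text
22.1 [ 534.78 -296.44  152.52] [-1.57 -0.   -1.58] [-0.16  0.72 -0.68] 51.25390003173352
[{'position': [554.7, 196.0, 120.8], 'conf': 0.57}]
```

View pics/w13.png

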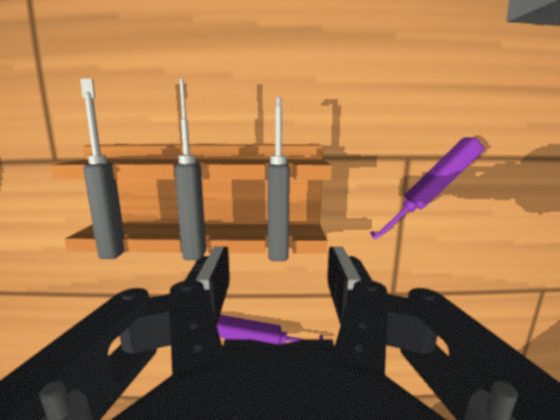

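View pics/cmp13.png

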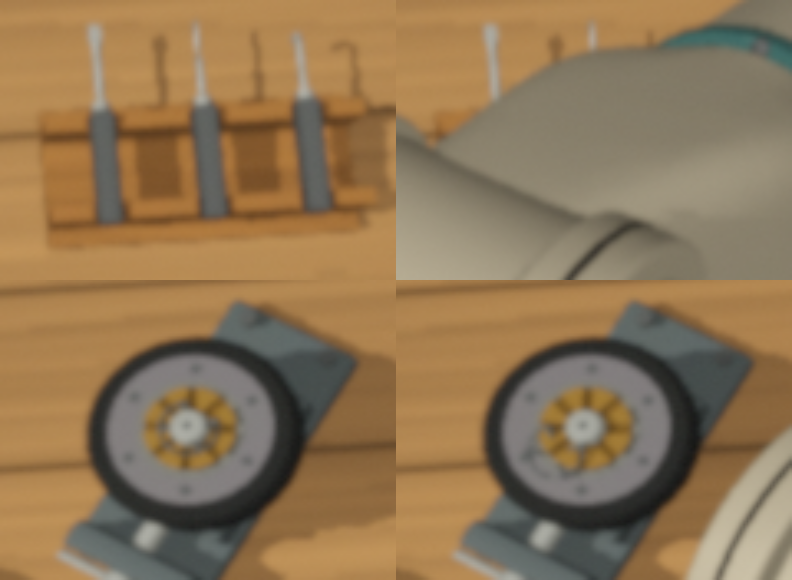

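Run:
```python
from h import *
s=ctrl.read_state(); print(s["clock"],s["force"]); print(ctrl.finish_job())
```

```text
22.25 [1.15 1.02 0.28]
the job is handed in; nothing more can be done
None
```

The ring is off the axle and lying loose on the wheel. The pick is back in its own slot, and I handed the job in at 22.3 s.

- **Finding the groove:** I took the dark hooked pick from the slot at the –y end of the rack. I lowered its point into the grease groove about 15° off the ring's back, and it met no contact down to below the washer's top.
- **Pulling the ring:** I drew it straight out along the groove at about 12 mm/s. The pull read at most about 10 N when I checked. The ring let go and I drew it on gently.
- **Clearance:** From the wrist pictures I judge the ring's centre about 26 mm from the axle's axis. The network, looking from the top camera, says about 30 mm. Both are well past the 16 mm needed.
- **Pick back in place:** I released it at the pose where I had gripped it, within about 0.5 mm. The wrist picture shows it in its slot with the other tools undisturbed, and the gripper is clear above it.

**Not as planned:** partway through the pull the arm gave by about 4 mm and the point rose about 1 mm. I pressed it back down and pulled on. That pressed the point lightly on something below, about 2.6 N. When the ring let go, the arm sprang on by that lag, so that last bit was faster than 12 mm/s. I lifted the point about 1 mm before drawing the ring on.

**Not checked:** at the end the arm hid most of the rack from the top camera, so the pick's place rests on the wrist view alone. I also did not go back for a last close look at the ring.

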